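# Scoop the brass end caps onto the riser block

## Task

Take the flat scoop by its orange handle and shovel up the two brass end caps: push it along the bench, lip first, until it comes up against the front wall of the blue steel riser block with both caps in the pan, then lift them clear and set the loaded scoop down flat on top of the block. Do not touch the brass caps with the gripper.

Things in the scene. Friction and masses are not known exactly. Their poses are not given: they have to be found in the camera images.
- scoop_grip (a point): steel scoop on the bench, 0.35 kg, own z up. Point: centre of its upright orange handle (50 mm along own x, 16 mm thick along own y), 80 mm above the pan's underside; orange from 55 to 100 mm up. Pan open to own -y: straight lip 85 mm from the handle centre, 1 mm thick, rising to the 3 mm floor in 12 mm. Pan 130 mm wide outside (x), side walls 24 mm high, rear wall 30 mm high at own y = +27 mm.
- riser: blue steel block fixed to the bench: 340 mm long (own x), 150 mm deep, 40 mm high, flat top. Origin on the bench, mid-way along the foot of its front wall. The wall is the upright face at own y = 0 looking to own +y (about world +y); the block fills own y from 0 to -150 mm. The brass caps stand before the wall side by side, centres 40 to 45 mm apart along it, 35 to 85 mm from it.
- brass_a_center (a point): first brass-coloured round end cap, low domed, 36 mm diameter at the base, 16 mm tall, about 60 g, loose on the bench before the riser's wall; smooth, base edge bevelled (6 mm in, 3.5 mm up) so a thin lip slides under. The point is its centre, 8 mm up. Two black caps of the same shape are bystanders, a pair standing at least 60 mm clear of the brass pair along the wall.
- brass_b_center (a point): second brass end cap, the same as the first, next to it. The point is its centre, 8 mm above its underside.
There are look-alikes about, which are no part of the job. What is meant by the part that bears scoop_grip is not pink or turquoise, and is the larger of those in its own colour.

How it is judged:
By the outcome, as a careful person would: the job done as asked, in the order asked, and still so for the second after the job is handed in, with the robot touching nothing.
It also fails if it takes over 45 s, if anything falls off the work surface, if the arm or the gripper's body presses on something with over 40 N, if the wrist force passes 120 N, or if a joint passes its speed limit or range.

## Robot

A 6-joint arm with a two-finger parallel gripper is mounted at the origin on the work surface. World frame = base frame: x ahead of the robot, y to its left, z up, the work surface at z = 0. Lengths are in m, angles in rad, forces in N, time in s.
With the tool pointing down it reaches from about 0.375 to 0.975 m from the base axis. Payload 3.8 kg.
Tool frame: the origin (TCP) lies on the centre line of the jaws, within the pads' length; the fingertips stand 25 mm ahead of it and the grasp point (between the pads) lies 6 mm ahead of it; y points along the fingers, z is the direction in which the jaws open and shut, and the axes are right-handed (so a half turn about y gives the same grasp; the last joint's range is limited). The gripper opens to 85 mm and grips with 20 to 120 N. Pads are 22 mm wide; open, the fingers measure 114 mm over their backs; the gripper's body (76 mm by 85 mm) begins 54 mm behind the grasp point. The pads swing forward as they close: fully open they stand 13 mm farther back than shut.
Start: joints at [-1.329, 0.264, 1.604, -0, 1.274, -0.037], TCP at [0.186, -0.649, 0.256] pointing down, gripper open.
Joint ranges: [-2.63, 2.63], [-0.94, 2.18], [0.31, 2.57], [-1.31, 4.45], [0, 2.66], [-2.55, 2.55]. Speed limits (rad/s): [2.57, 2.57, 3.14, 3.14, 3.14, 3.14].

## Interface

Orientations are given as a rotation vector (axis times angle).
In Python, from workcell import bot gives the robot as it stands.
- The arm moves only by the shell command python3 -m jog 'ROWS' [FORCE]. ROWS is JSON, a list of rows, each a list of 5 numbers: the shift along the world's x, y, z in mm, then the turn about the world's z in degrees, then the finger opening in mm, from 0 to 85.4. A call has exactly 10 rows; each row is the pose to reach, as a shift and turn from the pose commanded when the call began; what a row does not reach only later rows make up. A row lasts 1/8 s, in which the tool goes at most 62.5 mm and 10.7 degrees, less where a joint would pass 70% of its speed; a pose out of reach is approached as far as the arm can. A call with a gripper value outside its range is refused whole. The fingers move at their own pace and stop on an object; FORCE is the grip in N (left out, the last holds). Time passes only in rows, so rows that repeat a pose let the fingers close, or fill a call up. It gives the time, the measured TCP pose, the force and the opening at its end, in the units of the state.
- bot.read_state(): the state, without advancing time (a new reading comes with each control period).
- bot.read_camera(name): name is "scene" or "side" or "wrist"; returns a dict with "pixels" (480x640x3 uint8, red, green, blue), "fx", "fy", "cx", "cy" (pixels), "R" (3x3) and "t" (3): a world point X has camera coordinates R X + t. Camera axes: x right, y down, z forward; pixel columns grow to the right and rows downward; lengths in m; the calibration is good to about 2 mm. A picture is of the moment at which its call begins. There is no depth.
- bot.finish_job(): hands the job in, once; it reports no verdict.
The state is a dict: "time": time; "q": joint angles; "joint_vel": joint speeds; "joint_torque": joint torques, N m; "tool_pos": TCP position; "tcp_rot": TCP orientation; "wrist_force": force on the tool from outside, world axes, zero at the start; "torque": the same for the moment, N m; "width": opening from 0.0 (shut) to 1.0 (fully open).
Only numpy, scipy, OpenCV 4.12 (cv2) and the standard library are available. Lean on these libraries where they do the work, as an engineer would, in place of code of your own. Each camera call takes 0.05 s, during which the arm holds its last target.

## Working session

There is one attempt and no reset: what is moved stays moved. The work goes in short steps, Python scripts to look and compute and a shell command to move; the robot and the scene stay as the last step left them, time stands still between calls to the robot, and variables do not carry over. Pictures are saved under pics/ and viewed, and the job is handed in when it is done.

```bash
ls; mkdir -p pics; cat > h.py <<'E'
import numpy as np, cv2, pickle
from workcell import bot
def grab(names,tag):
    out={}
    for n in names:
        c=bot.read_camera(n); out[n]=c
        cv2.imwrite(f"pics/{tag}_{n}.png",cv2.cvtColor(c["pixels"],cv2.COLOR_RGB2BGR))
    pickle.dump(out,open(f"{tag}.pkl","wb")); return out
def load(tag): return pickle.load(open(f"{tag}.pkl","rb"))
def ray(c,u,v):
    R=np.array(c["R"]);t=np.array(c["t"])
    d=R.T@np.array([(u-c["cx"])/c["fx"],(v-c["cy"])/c["fy"],1]); return -R.T@t,d
def onz(c,u,v,z):
    o,d=ray(c,u,v); return o+d*(z-o[2])/d[2]
def tri(obs):
    A=np.zeros((3,3));b=np.zeros(3);rs=[]
    for c,u,v in obs:
        o,d=ray(c,u,v);d=d/np.linalg.norm(d);P=np.eye(3)-np.outer(d,d);A+=P;b+=P@o;rs.append((o,P))
    x=np.linalg.solve(A,b); return x,[np.linalg.norm(P@(x-o)) for o,P in rs]
def proj(c,X):
    p=np.array(c["R"])@np.array(X)+np.array(c["t"]); return c["fx"]*p[0]/p[2]+c["cx"],c["fy"]*p[1]/p[2]+c["cy"]
E
python3 -c "
from h import *
o=grab(['scene','side','wrist'],'a')
s=bot.read_state();print(s)
for n in o: print(n,-np.array(o[n]['R']).T@np.array(o[n]['t']))"
```

```text
pics
{'time': 0.15, 'q': array([-1.32890918e+00,  2.64619718e-01,  1.60511090e+00,  2.33783685e-05,
        1.27368866e+00, -3.69058065e-02]), 'joint_vel': array([-0.00045956, -0.0020174 , -0.00413095,  0.00069572,  0.00226591,
       -0.00128982]), 'joint_torque': array([ 2.97295014e-05, -5.15907812e+01, -3.67960346e+01, -1.61719381e-04,
        8.06797034e-03,  6.81975116e-07]), 'tool_pos': array([ 0.18562825, -0.64840961,  0.25519395]), 'tcp_rot': array([-0.2909041 ,  2.07407557, -2.07026868]), 'wrist_force': array([-0.21276854, -0.54182937, -0.29169032]), 'torque': array([-0.06426428,  0.01459891, -0.01099635]), 'width': 0.9992258104116775}
scene [1.08158129 0.71826507 0.83466376]
side [ 0.33976145 -0.58576738  0.55457774]
wrist [ 0.26053317 -0.6275223   0.37275015]
```

View pics/a_scene.png

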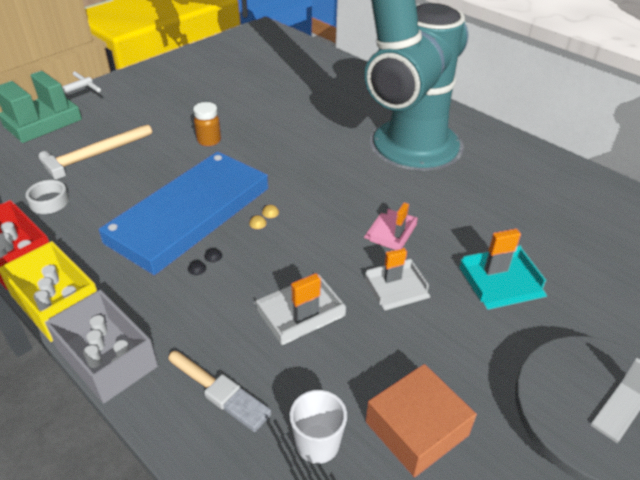

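View pics/a_side.png

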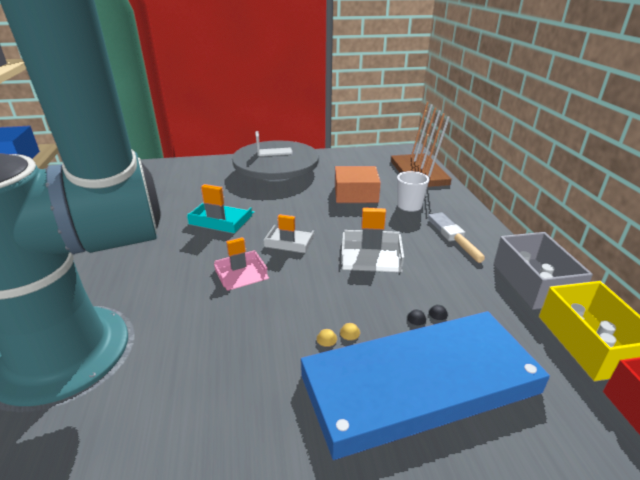

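View pics/a_wrist.png

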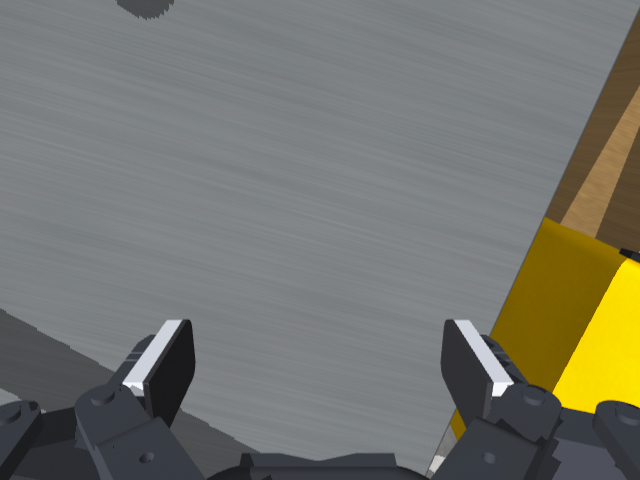

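The scene view shows the target, the larger grey scoop, with its handle at about (306,290). The brass caps are at (258,222) and (271,212), the black caps at (197,267) and (213,255), and the blue riser at about (190,210). In the side view the handle is at (374,218), the brass caps at (327,338) and (350,331), and the riser at lower right. Next I'll measure them.

```bash
cat > m1.py <<'E'
from h import *
o=load('a')
from itertools import product
def blobs(c,lo,hi,amin=30):
    hsv=cv2.cvtColor(c["pixels"],cv2.COLOR_RGB2HSV)
    m=cv2.inRange(hsv,lo,hi); n,l,s,ce=cv2.connectedComponentsWithStats(m)
    return [(s[i][4],s[i][:4].tolist(),ce[i],(l==i).astype(np.uint8)) for i in range(1,n) if s[i][4]>amin]
for n in ('scene','side'):
    c=o[n]
    print(n)
    for b in blobs(c,(5,180,150),(14,255,255),40): 
        r=cv2.minAreaRect(cv2.findContours(b[3],0,2)[0][0].reshape(-1,2)); print(' or',b[0],b[1],b[2].round(1),cv2.boxPoints(r).round(1).tolist())
    for b in blobs(c,(16,100,90),(28,230,255),40): print(' br',b[0],b[1],b[2].round(1), onz(c,*b[2],0.007).round(4))
    for b in blobs(c,(100,120,60),(120,255,255),3000):
        k=cv2.convexHull(cv2.findContours(b[3],0,2)[0][0]); p=cv2.approxPolyDP(k,4,True).reshape(-1,2); print(' bl',b[0],p.tolist())
        for q in p: print('   ',q,onz(c,*q,0.04).round(4),onz(c,*q,0.).round(4))
E
python3 m1.py
python3 - <<'E'
from h import *
o=load('a')
for n,(x,y,w,h) in (('scene',(240,200,130,160)),('side',(300,190,140,170))):
    i=cv2.imread(f'pics/a_{n}.png')[y:y+h,x:x+w]
    cv2.imwrite(f'pics/a_{n}_z.png',cv2.resize(i,None,fx=4 if n=='side' else 3.6,fy=3.5 if n=='side' else 3.6,interpolation=cv2.INTER_CUBIC))
E
```

```text
scene
 br 5134 [0, 0, 240, 92] [90.4 35.4] [ 0.2734 -1.0929  0.007 ]
 br 44 [174, 0, 15, 6] [181.6   1.6] [-0.1004 -1.1274  0.007 ]
 br 471 [195, 118, 24, 27] [207.6 131.2] [ 0.3481 -0.3918  0.007 ]
 br 167 [262, 205, 17, 13] [270.  211.2] [ 0.4447 -0.0485  0.007 ]
 br 44 [399, 204, 8, 14] [402.8 210.7] [0.2391 0.1492 0.007 ]
 br 180 [249, 215, 17, 14] [257.2 221.9] [ 0.4873 -0.0408  0.007 ]
 br 243 [493, 230, 27, 24] [505.6 240.9] [0.1629 0.3575 0.007 ]
 br 3219 [0, 241, 97, 101] [ 45.  283.3] [ 0.8837 -0.183   0.007 ]
 br 118 [387, 249, 19, 19] [395.3 256.9] [0.3615 0.2292 0.007 ]
 br 260 [293, 275, 27, 30] [306.  288.1] [0.5459 0.1658 0.007 ]
 bl 9697 [[266, 174], [266, 189], [154, 274], [102, 240], [101, 227], [216, 152]]
    [266 174] [ 0.3912 -0.1197  0.04  ] [ 0.3564 -0.1619  0.    ]
    [266 189] [ 0.4269 -0.0792  0.04  ] [ 0.3939 -0.1194 -0.    ]
    [154 274] [ 0.7405 -0.0313  0.04  ] [ 0.7233 -0.0691  0.    ]
    [102 240] [ 0.7599 -0.1784  0.04  ] [ 0.7437 -0.2235  0.    ]
    [101 227] [ 0.7415 -0.2135  0.04  ] [ 0.7244 -0.2604  0.    ]
    [216 152] [ 0.4174 -0.2635  0.
[... 212 characters left out ...]
9153 -0.0661  0.007 ]
 br 79 [596, 320, 21, 28] [607.6 332.6] [ 0.928  -0.1207  0.007 ]
 br 259 [340, 323, 20, 17] [349.6 331.4] [ 0.4848 -0.0427  0.007 ]
 br 269 [317, 329, 20, 18] [326.4 337.6] [ 0.4422 -0.0507  0.007 ]
 bl 21631 [[548, 374], [538, 394], [333, 459], [302, 378], [301, 358], [487, 311]]
    [548 374] [ 0.7452 -0.2105  0.04  ] [ 0.7767 -0.1813  0.    ]
    [538 394] [ 0.7102 -0.2405  0.04  ] [ 0.739  -0.2137  0.    ]
    [333 459] [ 0.4073 -0.2861  0.04  ] [ 0.4125 -0.2628  0.    ]
    [302 378] [ 0.3864 -0.1569  0.04  ] [ 0.39   -0.1236  0.    ]
    [301 358] [ 0.39   -0.1188  0.04  ] [ 0.3939 -0.0825  0.    ]
    [487 311] [ 0.7225 -0.0667  0.04  ] [ 0.7522 -0.0263  0.    ]
```

View pics/a_scene_z.png

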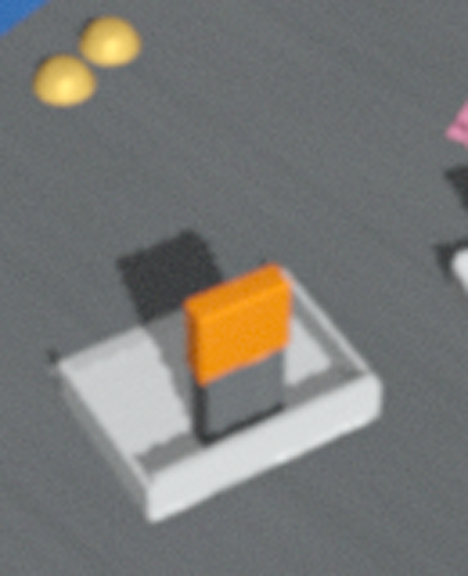

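View pics/a_side_z.png

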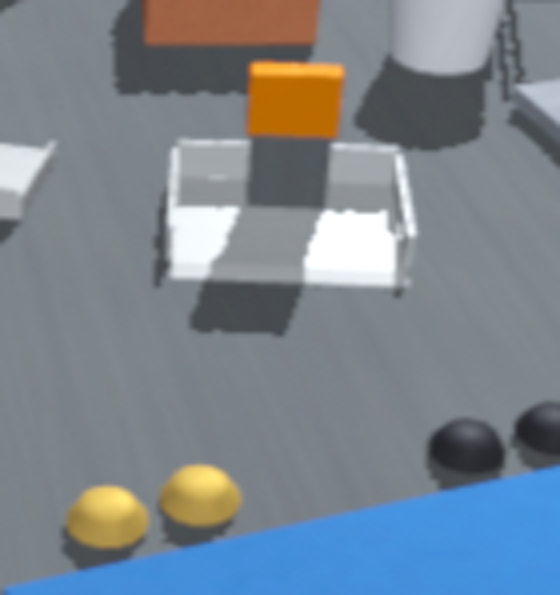

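```bash
python3 - <<'E'
from h import *
o=load('a')
C={}
for n,(x0,y0,x1,y1) in (('scene',(280,265,340,330)),('side',(350,195,400,245))):
    c=o[n];hsv=cv2.cvtColor(c["pixels"],cv2.COLOR_RGB2HSV)
    m=cv2.inRange(hsv,(8,200,120),(22,255,255)); k=np.zeros_like(m);k[y0:y1,x0:x1]=m[y0:y1,x0:x1]
    cn=max(cv2.findContours(k,0,2)[0],key=cv2.contourArea)
    M=cv2.moments(k,True);ce=(M['m10']/M['m00'],M['m01']/M['m00']);C[n]=ce
    print(n,ce,M['m00'],cv2.approxPolyDP(cv2.convexHull(cn),1.8,True).reshape(-1,2).tolist())
print(tri([(o[n],*C[n]) for n in C]))
E
```

```text
scene (305.5467372134039, 289.08818342151676) 567.0 [[316, 275], [319, 280], [318, 294], [295, 304], [292, 284]]
side (373.22162162162164, 219.03783783783783) 370.0 [[384, 212], [382, 228], [363, 227], [363, 209]]
(array([0.59313423, 0.21368621, 0.07699814]), [np.float64(0.00019786361743052367), np.float64(0.00019786361743043789)])
```

```bash
python3 - <<'E'
from h import *
o=load('a')
def p(n,l,z):
    P=[onz(o[n],*q,z)[:2] for q in l];d=P[1]-P[0];print(n,np.round(P,4).tolist(),np.linalg.norm(d).round(4),np.degrees(np.arctan2(d[1],d[0])).round(1), ((P[0]+P[1])/2).round(4))
p('side',[(342,269.4),(402,271.4)],0)
p('side',[(344.5,230),(400.5,232)],.03)
p('side',[(362,208.7),(386,209)],.1)
p('scene',[(345.6,314.4),(282.2,344.4)],0)
p('scene',[(345.6,306),(281.5,335)],0.03)
p('scene',[(292.5,287),(320,275)],0.1)
E
```

```text
side [[0.5117, 0.1468], [0.6348, 0.119]] 0.1262 -12.8 [0.5733 0.1329]
side [[0.5396, 0.2547], [0.6634, 0.2251]] 0.1273 -13.4 [0.6015 0.2399]
side [[0.5688, 0.2225], [0.6194, 0.2127]] 0.0515 -10.9 [0.5941 0.2176]
scene [[0.5354, 0.2576], [0.6625, 0.227]] 0.1307 -13.6 [0.5989 0.2423]
scene [[0.5409, 0.261], [0.665, 0.2293]] 0.1281 -14.3 [0.603  0.2451]
scene [[0.6203, 0.2104], [0.5681, 0.2228]] 0.0537 166.6 [0.5942 0.2166]
```

```bash
python3 - <<'E'
from h import *
from scipy.spatial.transform import Rotation as R
s=bot.read_state();print(R.from_rotvec(s['tcp_rot']).as_matrix().round(3));print(s['tool_pos'],s['q'])
z=R.from_rotvec(s['tcp_rot']).as_matrix()[:,2];print(np.degrees(np.arctan2(z[1],z[0])))
E
```

```text
[[-0.961 -0.     0.275]
 [-0.275  0.002 -0.961]
 [-0.    -1.    -0.002]]
[ 0.18562825 -0.64840961  0.25519395] [-1.32890918e+00  2.64619718e-01  1.60511090e+00  2.33783685e-05
  1.27368866e+00 -3.69058065e-02]
-74.0267292537982
```

```bash
python3 -m jog '[[24,50,0,-5,85],[49,102,0,-10,85],[73,154,0,-15,85],[98,206,0,-20,85],[122,258,0,-25,85],[146,310,0,-29.5,85],[171,362,0,-29.5,85],[195,414,0,-29.5,85],[220,466,0,-29.5,85],[244,517,0,-29.5,85]]' 80
```

```text
time: 1.4
tool_pos: [0.4301, -0.1301, 0.2563]
tcp_rot: [-0.249, -2.096, 2.097]
wrist_force: [0.9, 0.0, 0.2]
width: 0.998
```

```bash
python3 -m jog '[[24,50,0,0,85],[48,102,0,0,85],[72,154,-5,0,85],[96,206,-15,0,85],[120,258,-30,0,85],[144,305,-45,0,85],[164,348,-56,0,85],[164,348,-56,0,85],[164,348,-56,0,85],[164,348,-56,0,85]]'; python3 -c "
from h import *
grab(['wrist','side'],'b');print(bot.read_state())"
```

```text
time: 2.65
tool_pos: [0.5935, 0.215, 0.2007]
tcp_rot: [-0.25, -2.096, 2.096]
wrist_force: [0.5, -0.1, 0.7]
width: 0.992
{'time': 2.75, 'q': array([ 3.07946078e-01,  2.20994068e-01,  1.76105710e+00, -8.76076197e-05,
        1.15864244e+00,  2.11631826e+00]), 'joint_vel': array([ 0.00193424,  0.00026606, -0.00378396,  0.00329706, -0.00027656,
       -0.00156357]), 'joint_torque': array([ 1.81344012e-01, -4.73283291e+01, -3.51488221e+01,  9.41081933e-03,
       -3.22536136e-03, -1.81448406e-03]), 'tool_pos': array([0.59373036, 0.21494642, 0.20102101]), 'tcp_rot': array([-0.25098735, -2.09605272,  2.09542159]), 'wrist_force': array([ 0.57755966, -0.25341753, -0.45941003]), 'torque': array([0.0255073 , 0.02227296, 0.04552646]), 'width': 0.9972483554779825}
```

View pics/b_wrist.png

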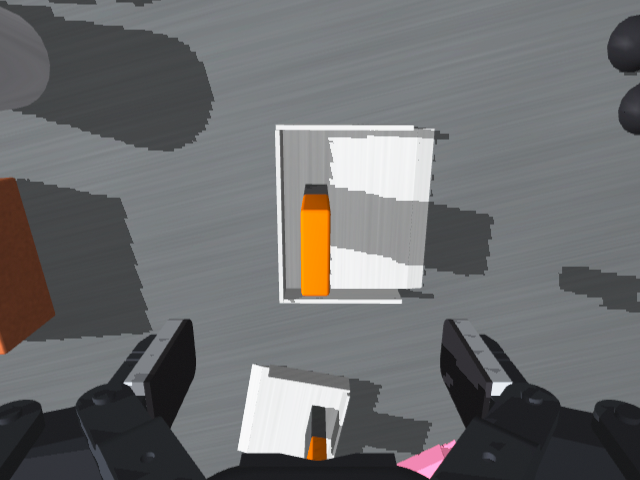

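```bash
python3 - <<'E'
from h import *
c=load('b')['wrist'];hsv=cv2.cvtColor(c["pixels"],cv2.COLOR_RGB2HSV)
m=cv2.inRange(hsv,(8,200,100),(22,255,255))
cn=max(cv2.findContours(m,0,2)[0],key=cv2.contourArea);b=cv2.boxPoints(cv2.minAreaRect(cn));print(cv2.contourArea(cn));
for q in b: print(q.round(1),onz(c,*q,.1).round(4))
print(cv2.approxPolyDP(cv2.convexHull(cn),3,True).reshape(-1,2).tolist())
E
```

```text
2737.5
[301. 195.] [0.6291 0.2152 0.1   ]
[329. 195.] [0.6257 0.201  0.1   ]
[329. 295.] [0.5705 0.214  0.1   ]
[301. 295.] [0.5742 0.2292 0.1   ]
[[326, 195], [328, 293], [303, 295], [303, 197]]
```

The wrist view shows the handle top centred at about (315,252), its long side vertical between the open pads. Projected, it sits within 2 mm of the TCP, so I'll go down and grip.

```bash
python3 -m jog '[[1,1,-40,0,85],[1,1,-80,0,85],[1,1,-105,0,85],[1,1,-118,0,85],[1,1,-118,0,85],[1,1,-118,0,0],[1,1,-118,0,0],[1,1,-118,0,0],[1,1,-118,0,0],[1,1,-118,0,0]]' 80; python3 -c "
from h import *
grab(['wrist','side','scene'],'c');s=bot.read_state();print(s['wrist_force'],s['torque'],s['width'],s['tool_pos'])"
```

```text
time: 4.0
tool_pos: [0.595, 0.2171, 0.0828]
tcp_rot: [-0.249, -2.097, 2.096]
wrist_force: [0.9, -0.3, 2.1]
width: 0.174
[-1.01535252 -1.18327314  4.81827297] [ 0.005589    0.07435682 -0.05200581] 0.1738531346059771 [0.59506306 0.21715604 0.08282781]
```

View pics/c_side.png

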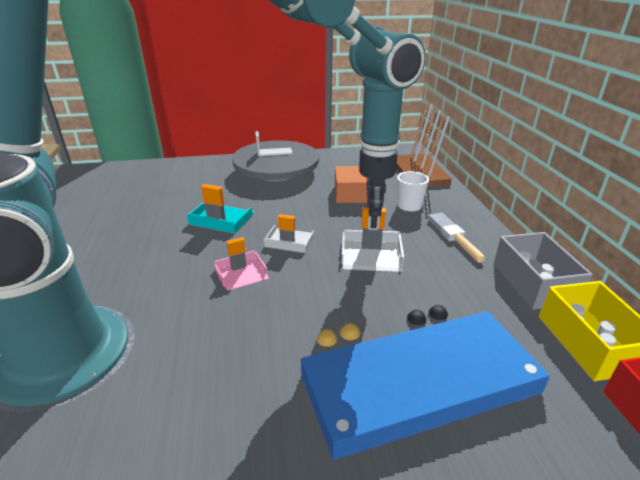

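View pics/c_wrist.png

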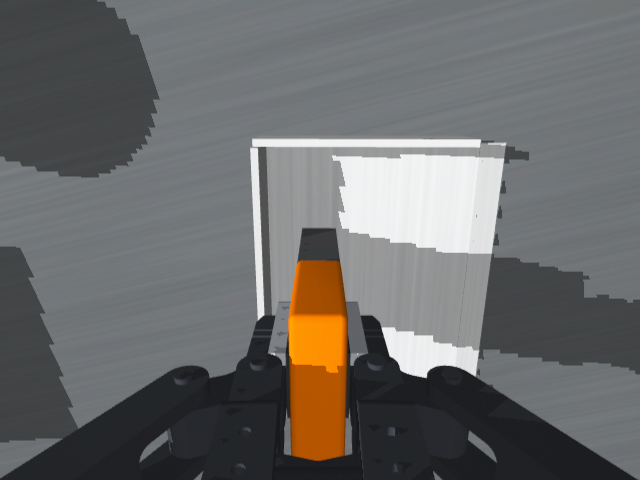

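```bash
python3 - <<'E'
from h import *
o=load('c');a=load('a')
for n,l in (('side',[(218,268),(227,287),(267,273),(265,243),(293,251),(313,234)]),('scene',[(366,238),(385,250),(415,235),(368,280),(383,306),(428,295)])):
    for q in l: print(n,q,onz(a[n],*q,0).round(3))
from scipy.spatial.transform import Rotation as R
z=R.from_rotvec(bot.read_state()['tcp_rot']).as_matrix()[:,2];print(np.degrees(np.arctan2(z[1],z[0])))
# line fit riser edges: side top front edge, scene front top/bottom edge
for n in ('side','scene'):
    c=a[n];hsv=cv2.cvtColor(c["pixels"],cv2.COLOR_RGB2HSV);m=cv2.inRange(hsv,(100,120,40),(120,255,255))
    P=[]
    if n=='side':
        for u in range(315,480,3):
            col=np.where(m[300:480,u])[0]; P.append(onz(c,u,300+col[0]-.5,.04)[:2])
    else:
        for u in range(165,258,3):
            col=np.where(m[140:290,u])[0]; P.append(onz(c,u,140+col[-1]+.5,0.)[:2])
    P=np.array(P);f=np.polyfit(P[:,0],P[:,1],1);print(n,f,np.degrees(np.arctan(f[0])),np.std(P[:,1]-np.polyval(f,P[:,0])), np.polyval(f,.4648))
E
```

```text
side (218, 268) [0.253 0.195 0.   ]
side (227, 287) [0.272 0.127 0.   ]
side (267, 273) [0.354 0.16  0.   ]
side (265, 243) [0.358 0.277 0.   ]
side (293, 251) [0.418 0.233 0.   ]
side (313, 234) [0.473 0.297 0.   ]
scene (366, 238) [0.355 0.147 0.   ]
scene (385, 250) [0.355 0.198 0.   ]
scene (415, 235) [0.275 0.212 0.   ]
scene (368, 280) [0.442 0.229 0.   ]
scene (383, 306) [0.472 0.292 0.   ]
scene (428, 295) [0.391 0.334 0.   ]
-103.52306450120165
side [ 0.15363909 -0.17720965] 8.734572470186366 0.0007288749630811219 -0.10579820330207611
scene [ 0.1546225  -0.17969212] 8.789609940363317 0.000785993617460429 -0.10782358361416951
```

```bash
python3 -m jog '[[0,0,5,0,0],[-10,-9,6,2,0],[-35,-30,6,7,0],[-65,-56,6,12,0],[-95,-82,6,17,0],[-123,-106,6,22.3,0],[-142,-122,6,22.3,0],[-151,-130,6,22.3,0],[-151,-130,6,22.3,0],[-151,-130,6,22.3,0]]' 80; python3 -c "
from h import *
grab(['wrist','side','scene'],'d');s=bot.read_state();print(s['wrist_force'],s['torque'],s['width'],s['tool_pos'])"
```

```text
time: 5.4
tool_pos: [0.4449, 0.0875, 0.0886]
tcp_rot: [-0.163, 2.141, -2.141]
wrist_force: [0.7, 0.4, -2.7]
width: 0.179
[-0.85032988 -0.26818652 -4.31405436] [0.0448458  0.01838687 0.01285103] 0.17757920492068743 [0.44465266 0.08755692 0.08848509]
```

View pics/d_side.png

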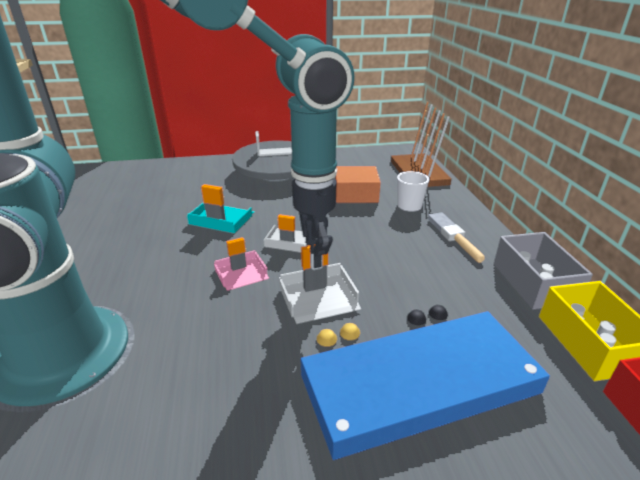

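View pics/d_scene.png

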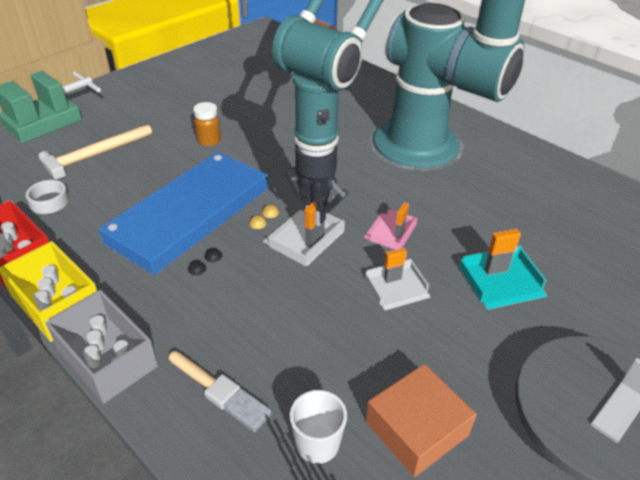

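View pics/d_wrist.png

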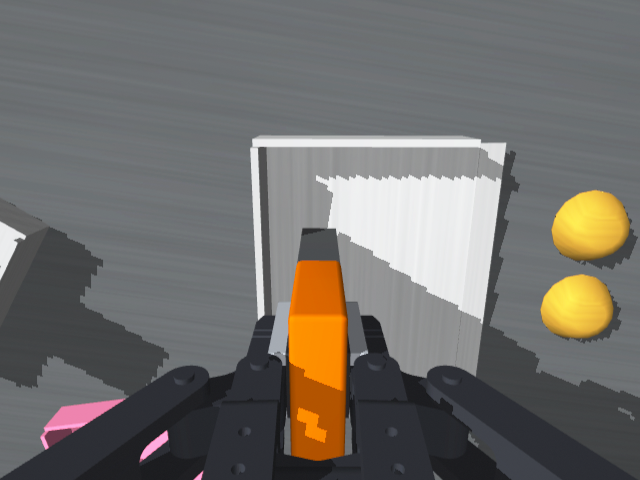

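```bash
python3 - <<'E'
from h import *
c=load('d')['wrist'];T=np.array([.4447,.0876]);a=np.radians(8.8);u=np.array([np.cos(a),np.sin(a)]);n=np.array([-u[1],u[0]])
for nm,q,z in (('cap',(591,226),.008),('cap',(577,307),.008),('liptip',(505,143),.006),('rearwalltop',(253,140),.036),('rearwalltop2',(258,315),.036)):
    p=onz(c,*q,z)[:2];print(nm,p.round(4),'u',((p-T)@u).round(4),'n',((p-T)@n).round(4))
E
```

```text
cap [ 0.4879 -0.0394] u 0.0233 n -0.1321
cap [ 0.4456 -0.047 ] u -0.0197 n -0.1331
liptip [0.5195 0.0117] u 0.0623 n -0.0865
rearwalltop [0.5061 0.1221] u 0.0659 n 0.0247
rearwalltop2 [0.4313 0.1118] u -0.0096 n 0.026
```

```bash
python3 -m jog '[[0,0,-4,0,0],[0,0,-6.5,0,0],[0,0,-6.5,0,0],[1.2,-8,-6.5,0,0],[2.4,-16,-6.5,0,0],[3.6,-24,-6.5,0,0],[5,-32,-6.5,0,0],[6.1,-40,-6.5,0,0],[7.3,-48,-6.5,0,0],[8.6,-56,-6.5,0,0]]' 80; python3 -c "
from h import *
grab(['wrist','side','scene'],'e');s=bot.read_state();print(s['wrist_force'],s['torque'],s['width'],s['tool_pos'])"
```

```text
time: 6.8
tool_pos: [0.4534, 0.0313, 0.0827]
tcp_rot: [-0.161, 2.143, -2.14]
wrist_force: [-0.9, 6.2, 7.6]
width: 0.174
[-0.81897494  1.96765009  5.67807173] [ 0.75163588  0.31537313 -0.02111989] 0.1784647374329249 [0.45350124 0.03055977 0.0826877 ]
```

View pics/e_wrist.png

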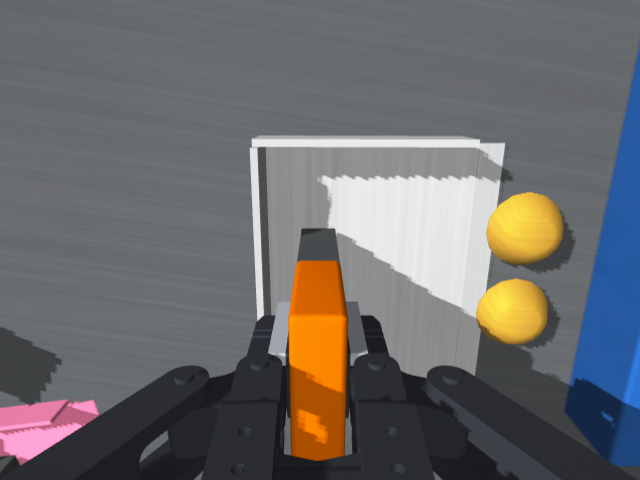

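View pics/e_side.png

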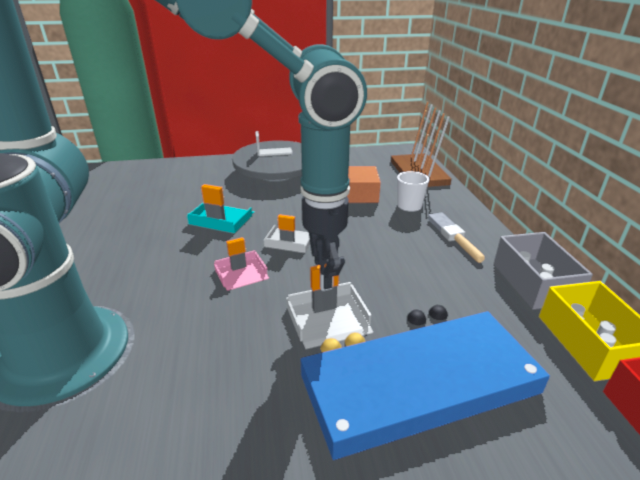

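The caps at (525,229) and (512,312) are just in front of the lip, centred, with about 52 mm left to the wall. I'll continue slowly.

```bash
python3 -m jog '[[0.7,-5,0,0,0],[1.5,-10,0,0,0],[2.3,-15,0,0,0],[3,-20,0,0,0],[3.8,-25,0,0,0],[4.6,-30,0,0,0],[5.4,-35,0,0,0],[6.2,-40,0,0,0],[7,-45,0,0,0],[7,-45,0,0,0]]' 80; python3 -c "
from h import *
grab(['wrist'],'f');s=bot.read_state();print(s['wrist_force'],s['torque'],s['width'],s['tool_pos'])"
```

```text
time: 8.2
tool_pos: [0.4602, -0.0138, 0.0827]
tcp_rot: [-0.161, 2.143, -2.14]
wrist_force: [-0.7, 5.1, 6.7]
width: 0.18
[-1.16820721  4.20038215  6.52041208] [ 1.31661811  0.31025059 -0.01523508] 0.1739244711424872 [ 0.46021994 -0.01380665  0.08267047]
```

View pics/f_wrist.png

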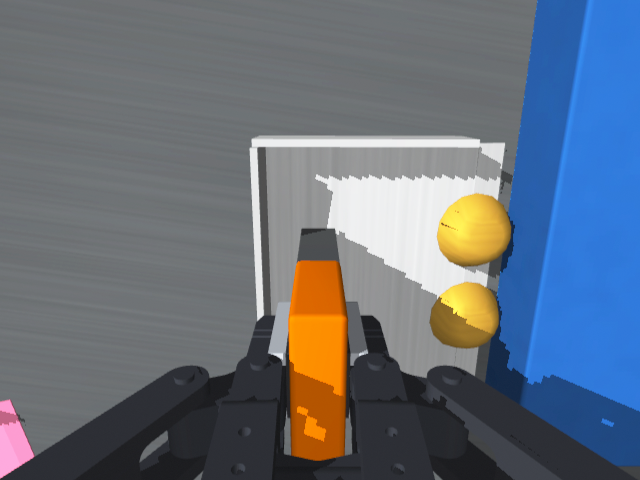

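The lip is about 7 mm from the wall, and the caps at (475,230) and (464,315) are riding up into the pan. The last few mm go slowly, with a watch on the force.

```bash
python3 -m jog '[[0.2,-1,0,0,0],[0.3,-2,0,0,0],[0.5,-3,0,0,0],[0.6,-4,0,0,0],[0.8,-5,0,0,0],[0.9,-5.5,0,0,0],[0.9,-6,0,0,0],[1,-6.5,0,0,0],[1,-7,0,0,0],[1,-7,0,0,0]]' 80; python3 -c "
from h import *
grab(['wrist'],'g');s=bot.read_state();print(s['wrist_force'],s['torque'],s['width'],s['tool_pos'])"
```

```text
time: 9.5
tool_pos: [0.461, -0.0194, 0.0827]
tcp_rot: [-0.161, 2.146, -2.138]
wrist_force: [-1.8, 11.8, 8.0]
width: 0.178
[-1.71857439 11.80985252  8.05192291] [1.96106816 0.29997127 0.02581913] 0.1769096397739296 [ 0.46099018 -0.01940286  0.08265984]
```

View pics/g_wrist.png

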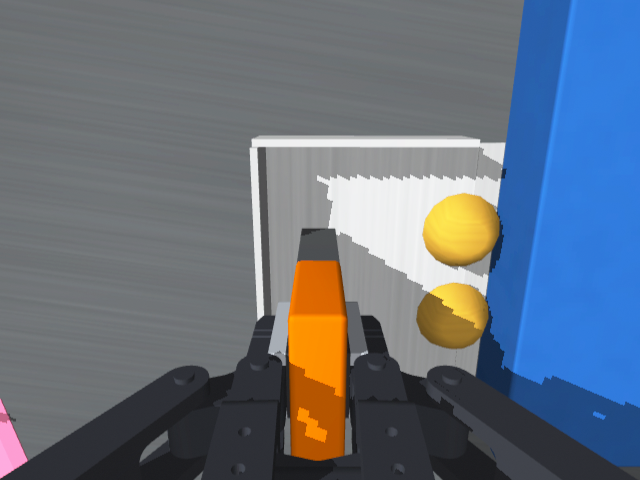

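```bash
python3 -m jog '[[0.1,-0.5,0,0,0],[0.2,-1,0,0,0],[0.2,-1.5,0,0,0],[0.3,-2,0,0,0],[0.3,-2,0,0,0],[0.3,-2,0,0,0],[0.3,-2,0,0,0],[0.3,-2,0,0,0],[0.3,-2,0,0,0],[0.3,-2,0,0,0]]' 80; python3 -c "
from h import *
grab(['wrist','side','scene'],'i');s=bot.read_state();print(s['wrist_force'],s['torque'],s['width'],s['tool_pos'])
for n,(x,y,w,h) in (('scene',(220,150,130,120)),('side',(270,240,140,140))):
    i=cv2.imread(f'pics/i_{n}.png')[y:y+h,x:x+w]
    cv2.imwrite(f'pics/i_{n}_z.png',cv2.resize(i,None,fx=4,fy=4,interpolation=cv2.INTER_CUBIC))
"
```

```text
time: 10.8
tool_pos: [0.461, -0.0198, 0.0829]
tcp_rot: [-0.161, 2.15, -2.136]
wrist_force: [-3.1, 19.3, 11.6]
width: 0.176
[-2.5567926  18.59650194 11.9057294 ] [3.17650947 0.50253868 0.17574407] 0.17599570877799245 [ 0.46102152 -0.01984546  0.08291097]
```

View pics/i_wrist.png

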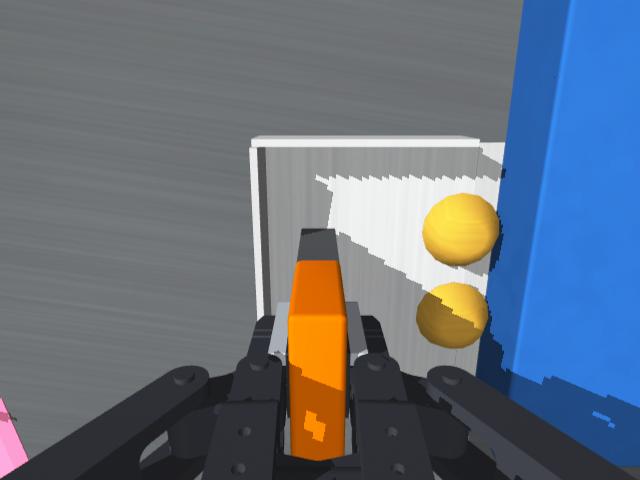

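View pics/i_scene_z.png

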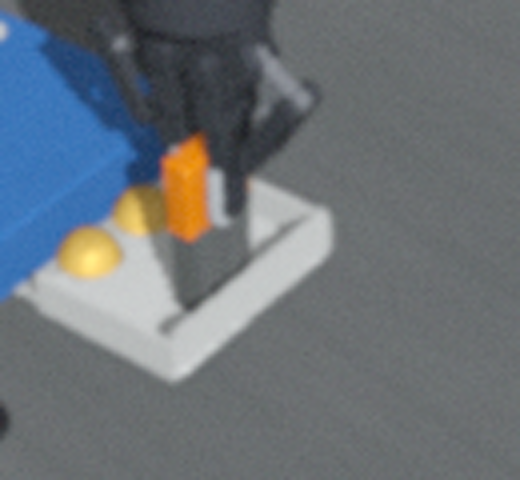

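View pics/i_side_z.png

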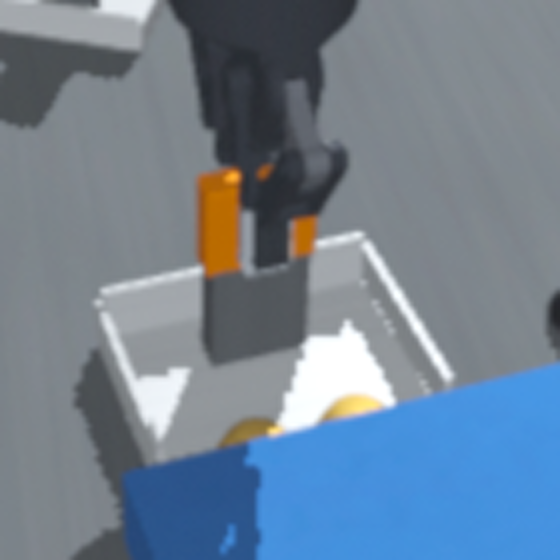

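The lip is hard against the wall: the force is up to 19 N and the TCP has stopped moving. Both caps are in the pan, at wrist (461,230) and (452,315). I'll ease off the pressure and lift gently.

```bash
python3 -m jog '[[-0.2,1.5,0,0,0],[-0.5,3,0,0,0],[-0.7,4.5,1,0,0],[-0.8,5,3,0,0],[-0.8,5,7,0,0],[-0.8,5,13,0,0],[-0.8,5,20,0,0],[-0.8,5,27,0,0],[-0.8,5,33,0,0],[-0.8,5,37,0,0]]' 80; python3 -c "
from h import *
grab(['wrist','side','scene'],'j');s=bot.read_state();print(s['wrist_force'],s['torque'],s['width'],s['tool_pos'])"
```

```text
time: 12.2
tool_pos: [0.4601, -0.0179, 0.1194]
tcp_rot: [-0.164, 2.141, -2.142]
wrist_force: [0.6, 0.4, -4.8]
width: 0.175
[ 1.73232592 -0.28329707 -4.43143719] [ 0.10387865  0.00798151 -0.05434538] 0.17826092924568715 [ 0.46002816 -0.01792758  0.11905193]
```

View pics/j_wrist.png

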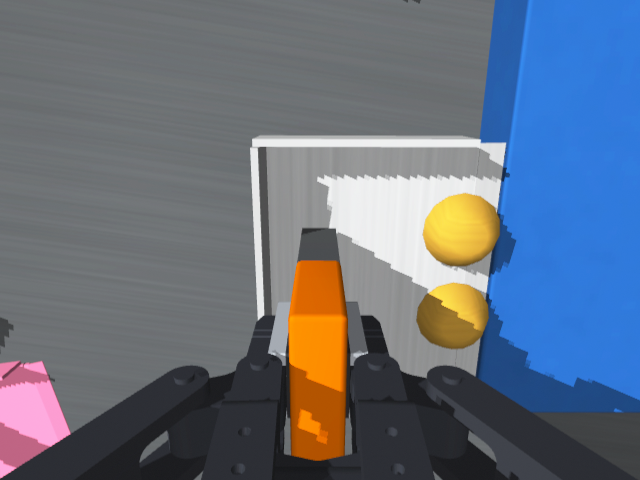

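View pics/j_side.png

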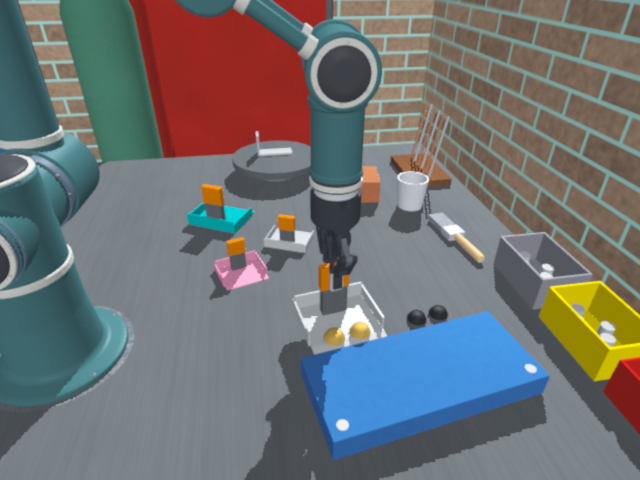

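The caps came up with the scoop and haven't moved in the pan. Next I'll lift above the block top and move over it smoothly.

```bash
python3 -m jog '[[0,0,3,0,0],[0,0,9,0,0],[0,0,16,0,0],[0,0,21,0,0],[0.5,-2,24,0,0],[2,-6,25,0,0],[4,-12,25,0,0],[7,-20,25,0,0],[11,-30,25,0,0],[14,-40,25,0,0]]' 80
```

```text
time: 13.6
tool_pos: [0.4742, -0.0588, 0.1437]
tcp_rot: [-0.164, 2.142, -2.142]
wrist_force: [0.2, -0.9, -4.7]
width: 0.175
```

```bash
python3 -m jog '[[3.5,-10,0,0,0],[7,-20,0,0,0],[10.5,-30,0,0,0],[14,-40,0,0,0],[17.5,-50,0,0,0],[21,-60,0,0,0],[24.5,-70,0,0,0],[27.5,-79,0,0,0],[29.5,-85,0,0,0],[31,-89,0,0,0]]' 80;  python3 -c "
from h import *
grab(['wrist','side','scene'],'k');s=bot.read_state();print(s['wrist_force'],s['torque'],s['width'],s['tool_pos'])"
```

```text
time: 14.85
tool_pos: [0.5049, -0.1473, 0.1437]
tcp_rot: [-0.164, 2.142, -2.142]
wrist_force: [0.7, -0.7, -4.2]
width: 0.178
[-0.23899874 -0.38911056 -4.70469974] [ 0.1406183   0.02289294 -0.04564261] 0.17607479126130104 [ 0.50485578 -0.14694844  0.14376049]
```

View pics/k_wrist.png

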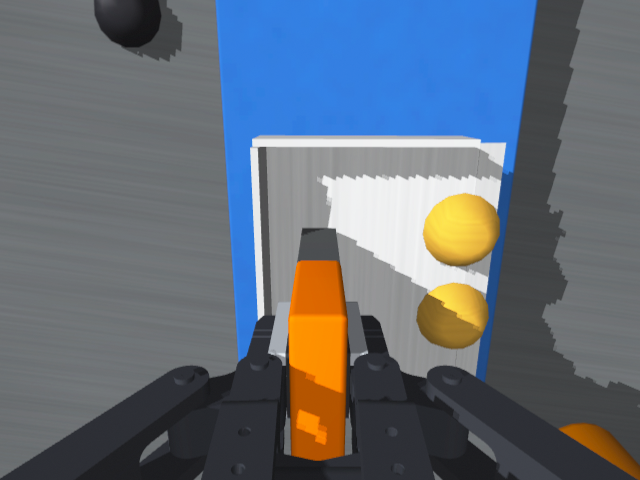

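View pics/k_scene.png

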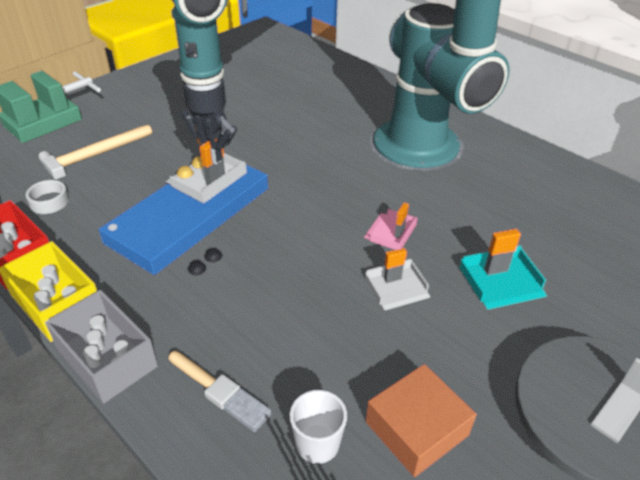

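The scoop is centred over the block with about 19 mm margin front and back. Lowering slowly.

```bash
python3 -m jog '[[0,0,-2,0,0],[0,0,-6,0,0],[0,0,-10,0,0],[0,0,-14,0,0],[0,0,-16.5,0,0],[0,0,-18,0,0],[0,0,-19,0,0],[0,0,-20,0,0],[0,0,-20.5,0,0],[0,0,-20.5,0,0]]' 80; python3 -c "
from h import *
s=bot.read_state();print(s['wrist_force'],s['torque'],s['tool_pos'])"
```

```text
time: 16.25
tool_pos: [0.5049, -0.1469, 0.1233]
tcp_rot: [-0.164, 2.142, -2.142]
wrist_force: [0.2, 0.0, -4.0]
width: 0.176
[ 0.23227639  0.02449405 -4.03523961] [0.12862564 0.07598308 0.01903755] [ 0.50486703 -0.1469412   0.12331198]
```

```bash
python3 -m jog '[[0,0,-0.3,0,0],[0,0,-0.5,0,0],[0,0,-0.8,0,0],[0,0,-1,0,0],[0,0,-1.2,0,0],[0,0,-1.4,0,0],[0,0,-1.5,0,0],[0,0,-1.5,0,0],[0,0,-1.5,0,0],[0,0,-1.5,0,0]]' 80; python3 -c "
from h import *
s=bot.read_state();print(s['wrist_force'],s['torque'],s['tool_pos'])"
```

```text
time: 17.5
tool_pos: [0.5049, -0.1471, 0.1227]
tcp_rot: [-0.164, 2.141, -2.142]
wrist_force: [-5.2, 1.0, 5.8]
width: 0.179
[-5.16653058  0.95358901  5.7572562 ] [0.33697067 0.68457171 0.11733105] [ 0.50493883 -0.14712093  0.12274657]
```

The scoop is seated: contact at z = 0.1227, as predicted, with the load carried by the block. Releasing.

```bash
python3 -m jog '[[0,0,0.5,0,20],[0,0,0.5,0,24],[0,0,0.5,0,30],[0,0,0.5,0,40],[0,0,0.5,0,50],[0,0,0.5,0,50],[0,0,0.5,0,50],[0,0,8,0,50],[0,0,20,0,50],[0,0,35,0,50]]' 40; python3 -c "
from h import *
grab(['wrist','side','scene'],'l')
s=bot.read_state();print(s['wrist_force'],s['width'],s['tool_pos'])"
```

```text
time: 18.75
tool_pos: [0.505, -0.147, 0.1579]
tcp_rot: [-0.164, 2.142, -2.142]
wrist_force: [0.5, -0.5, -0.5]
width: 0.585
[-0.74368668  0.60227921 -0.09016215] 0.5845962353896087 [ 0.50613473 -0.14734816  0.15875025]
```

View pics/l_wrist.png

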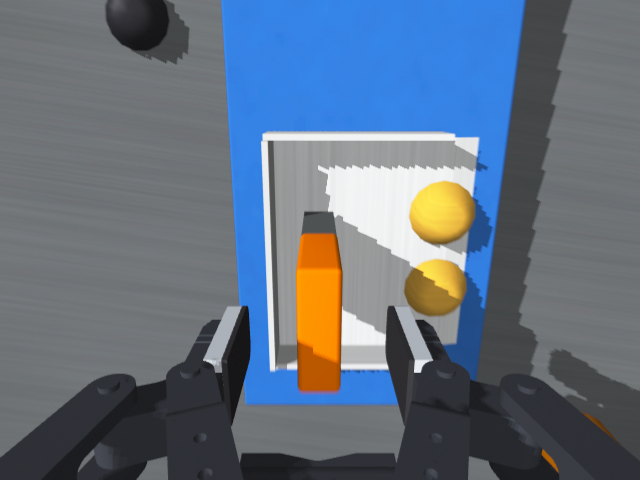

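The scoop stands flat on the block with both caps in the pan, and the fingers are clear. I'll raise the arm and check.

```bash
python3 -m jog '[[0,0,15,0,50],[0,0,35,0,50],[0,0,60,0,50],[0,0,85,0,50],[0,0,105,0,50],[0,0,115,0,50],[0,0,120,0,50],[0,0,120,0,50],[0,0,120,0,50],[0,0,120,0,50]]'; python3 -c "
from h import *
grab(['wrist','side','scene'],'n')
s=bot.read_state();print(s['wrist_force'],s['tool_pos'],s['time'])"
```

```text
time: 20.15
tool_pos: [0.5045, -0.1468, 0.2759]
tcp_rot: [-0.166, 2.143, -2.142]
wrist_force: [-0.3, -0.2, 0.1]
width: 0.585
[-0.58240969 -0.24385409 -0.0668712 ] [ 0.50469532 -0.14688421  0.27635213] 20.3
```

View pics/n_side.png

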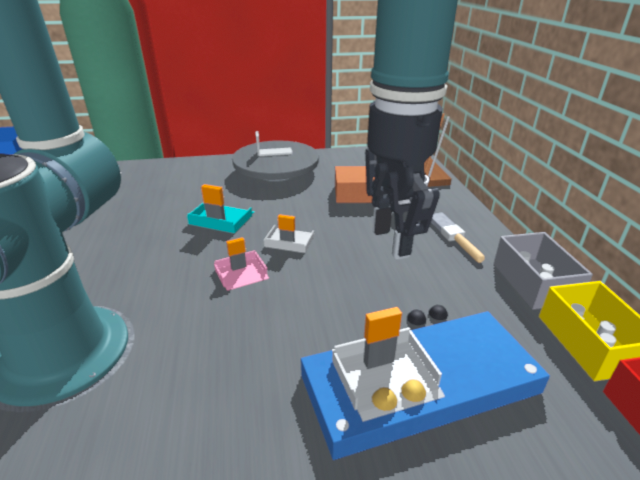

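View pics/n_wrist.png

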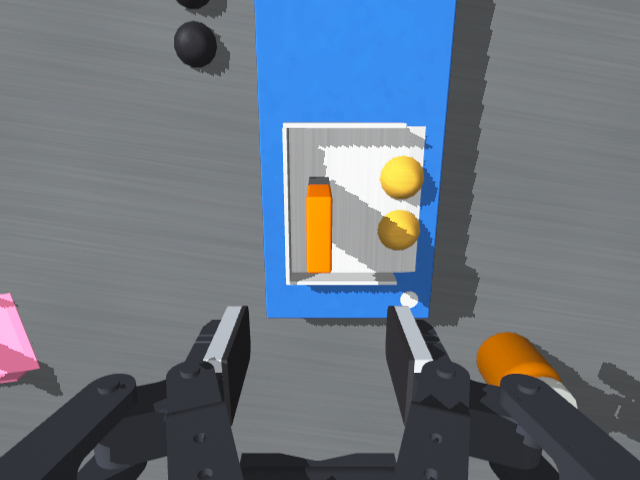

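View pics/n_scene.png

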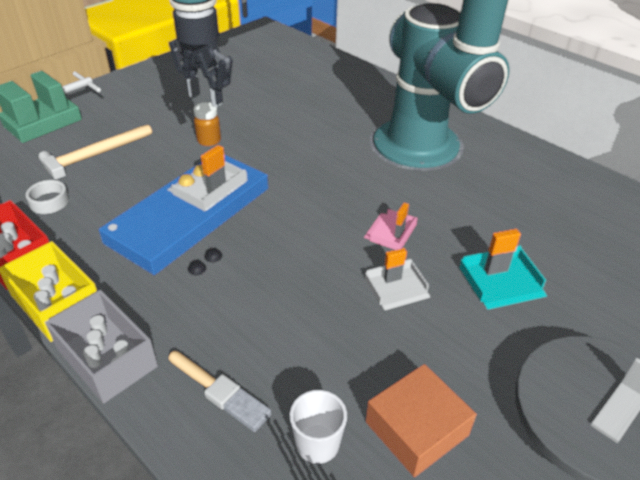

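The scoop sits wholly on the block, clear of the white dot at wrist (409,300). The caps are at (402,177) and (398,230), inside the pan, and the black caps haven't moved.

```bash
python3 -c "
from workcell import bot
print(bot.finish_job())"
```

```text
the job is handed in; nothing more can be done
None
```

The loaded scoop is standing on top of the blue block with both brass caps in its pan, and the job was handed in at about 20 s of the 45 s allowed.

- **Pick up and push:** I took the larger grey scoop by its orange handle, carried it about 6 mm clear of the bench and turned it square to the wall. I then set it down and pushed it lip first along the bench. It stopped at the wall, with the force rising to about 19 N while the tool no longer moved. Both caps were in the pan and the gripper did not touch them.
- **Lift and set down:** I eased off, lifted gently, moved over the block, lowered until it took the load, then released and raised the arm.
- **Last checks:** The scoop touched down at tool height 0.1227 m against 0.1228 m expected, so it should be flat. The final pictures from all three cameras show it wholly on the block, about 19 mm in from the front and back edges. Both caps are in the pan, toward the lip end. The black caps are where they were, and the hand is well clear with almost no wrist force.
- **Disagreement:** The two camera views put the wall about 2 mm apart, within the calibration tolerance. No check failed.

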